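# Sort the joinery fittings back into their trays

## Task

Clear the fittings off the joiner's bench: put both octagonal wooden pegs in the plywood tray, both hexagon nuts in the blue tray and the red wedge in the green tray. Set each one down gently, do not drop it, so that all lie flat on the floor of their tray, none on top of another or propped on a rim. Leave the tape measure and the cork sanding block where they are.

Things in the scene. Friction and masses are not known exactly. Their poses are not given: they have to be found in the camera images.
- peg_oak: Pale oak octagonal wooden joint peg lying on a flat facet, 90 mm long, 22 mm across the flats, with a short tapered nose at its +x end. Origin at its middle, on its axis (11 mm above what it lies on); x along its length. Grasp it across its width near the middle. About 35 g
- peg_walnut: Dark brown walnut octagonal wooden joint peg lying on a flat facet, 90 mm long, 22 mm across the flats, with a short tapered nose at its +x end. Origin at its middle, on its axis (11 mm above what it lies on); x along its length. Grasp it across its width near the middle. About 35 g
- nut_steel: Silver-grey steel big hexagon nut lying flat, 36 mm across the flats, about 41 mm across the corners, 20 mm high, with a hole of about 23 mm through it. Origin at its centre (10 mm above what it lies on); z along the hole, x square to one pair of flats (the other flats every 60 degrees). About 110 g
- nut_brass: Yellow brass big hexagon nut lying flat, 36 mm across the flats, about 41 mm across the corners, 20 mm high, with a hole of about 23 mm through it. Origin at its centre (10 mm above what it lies on); z along the hole, x square to one pair of flats (the other flats every 60 degrees). About 110 g
- wedge: Red-painted timber wedge, 90 mm long (its x), 26 mm wide (its y), resting on its flat base, 24 mm high at the thick (-x) end and sloping to 10 mm at the thin (+x) end; about 17 mm high in the middle. Origin at mid length and width, 10 mm above its base; z up. Grasp it across its width near the middle. About 40 g
- tray_wood: Pale plywood tray, fixed to the bench so it cannot slide. Open-topped, 130 mm (its x) by 144 mm (its y) outside and 25 mm high, walls and floor 4 mm thick (inside 122 by 136 mm). Origin at the centre of its underside, on the bench top; z up. It stands at one of three places round the work area, turned by up to 0.3 rad
- tray_blue: Blue-painted tray, fixed to the bench so it cannot slide. Open-topped, 130 mm (its x) by 144 mm (its y) outside and 25 mm high, walls and floor 4 mm thick (inside 122 by 136 mm). Origin at the centre of its underside, on the bench top; z up. It stands at one of three places round the work area, turned by up to 0.3 rad
- tray_green: Green-painted tray, fixed to the bench so it cannot slide. Open-topped, 130 mm (its x) by 144 mm (its y) outside and 25 mm high, walls and floor 4 mm thick (inside 122 by 136 mm). Origin at the centre of its underside, on the bench top; z up. It stands at one of three places round the work area, turned by up to 0.3 rad
- tape: Tape measure lying flat among the things to sort: yellow case about 66 by 60 mm, 36 mm high, black disc on top; a steel hook reaches 43 mm from the middle on the +x side. Loose, not to be disturbed. Origin at the centre of its underside; z up
- sander: Cork sanding block, 82 by 48 mm, 24 mm high, lying among the things to sort. Loose, not to be disturbed. Origin at the centre of its underside; x along its length, z up

How it is judged:
By the outcome, as a careful person would: the job done as asked, in the order asked, and still so for the second after the job is handed in, with the robot touching nothing.
It also fails if it takes over 120 s, if anything falls off the work surface, if the arm or the gripper's body presses on something with over 40 N, if the wrist force passes 120 N, or if a joint passes its speed limit or range.

## Robot

A 7-joint arm with a two-finger parallel gripper is mounted at the origin on the work surface. World frame = base frame: x ahead of the robot, y to its left, z up, the work surface at z = 0. Lengths are in m, angles in rad, forces in N, time in s.
With the tool pointing down it reaches from about 0.425 to 0.975 m from the base axis. Payload 16.7 kg.
Tool frame: the origin (TCP) lies midway between the tips of the shut fingers; the grasp point (between the pads) lies 19 mm behind it; z points along the fingers, y is the line along which they close (so a half turn about z gives the same grasp; the last joint's range is limited). The gripper opens to 85 mm and grips with 20 to 120 N. Pads are 22 mm wide; open, the fingers measure 114 mm over their backs; the gripper's body (76 mm by 85 mm) begins 54 mm behind the grasp point. The pads swing forward as they close: fully open they stand 13 mm farther back than shut.
Start: joints at [1.2, 0.426, 0.074, 1.606, -0.034, 1.111, -0.067], TCP at [0.148, -0.659, 0.231] pointing down, gripper open.
Joint ranges: [-2.85, 2.85], [-0.5, 2.14], [-1.23, 1.37], [0.21, 2.46], [-1.02, 4.16], [0.16, 2.05], [-2.73, 2.73]. Speed limits (rad/s): [1.89, 1.89, 2.39, 2.39, 3.01, 3.01, 3.01].

## Interface

Orientations are given as a 3x3 rotation matrix whose columns are the frame's x, y, z axes.
In Python, from rig import * gives the robot as it stands.
- The arm moves only by the tool servo_tool, never from a script. Its argument "moves" is one flat list of numbers, 6 for each row, row after row: the shift along the world's x, y, z in mm, then the turn, a rotation vector about the world's x, y, z in degrees. A call has 1 to 5 rows; each row is the pose to reach, as a shift and turn from the pose commanded when the call began; what a row does not reach only later rows make up. A row lasts 1/12 s, in which the tool goes at most 41.7 mm and 7.16 degrees, less where a joint would pass 70% of its speed; a pose out of reach is approached as far as the arm can. A call with a gripper value outside its range is refused whole. "claw" is the gripper command: -1 is fully open, 1 is shut, values between are in proportion, set as the call begins (left out, the last holds). The fingers move at their own pace and stop on an object; the grip force is fixed at half the most. Time passes only in rows, so rows that repeat a pose let the fingers close. It gives the time, the measured TCP pose, the force, the opening and the grip force at its end, in the units of the state.
- state(): the state, without advancing time (a new reading comes with each control period).
- get_image(name): name is "scene" or "top"; returns the picture (480x640x3 uint8, blue, green, red); there is no depth.
- get_calibration(name): a dict with "vfov" (degrees; the focal length in pixels is half the picture's height over the tangent of half this angle, whatever the lens; pixels are square), "cx", "cy" (the principal point, pixels), "k1" (the pictures are not rectified: a ray, as slopes to the right and down, at radius r is drawn at 1 + k1 r^2 times it, then the intrinsics apply), "T" (4x4, takes a point from camera to world coordinates). Camera axes: x right, y up, looking along -z (the intrinsics and any distortion apply to the point x, -y, -z); pixel columns grow to the right and rows downward; lengths in m; the calibration is good to about 2 mm. A picture is of the moment at which its call begins. get_calibration takes no time and is no camera call.
- close_job(): hands the job in; it is judged then, once.
The state is a dict: "clock": time; "joint_pos": joint angles; "dq": joint speeds; "joint_torque": joint torques, N m; "position": TCP position; "tcp_rot": TCP orientation; "contact_force": force on the tool from outside, world axes, zero at the start; "torque": the same for the moment, N m; "opening": finger opening in m; "grasp_force": force on a finger pad.
Only numpy, scipy, OpenCV 4.12 (cv2) and the standard library are available. Lean on these libraries where they do the work, as an engineer would, in place of code of your own. Each camera call takes 0.05 s, during which the arm holds its last target. There are 200 camera calls.

## Working session

There is one attempt and no reset: what is moved stays moved. The work goes in short steps, Python scripts to look and compute and a tool call to move; the robot and the scene stay as the last step left them, time stands still between calls to the robot, and variables do not carry over. Pictures are saved under pics/ and viewed, at most 14 in all, crops included, and the job is handed in when it is done.

Besides the shell and the picture viewer there is one more tool, called after "Emit:" as name(argument=value, ...) on one line, values as JSON. servo_tool: Moves the arm, as the interface text tells. Its arguments: {"type":"object","properties":{"moves":{"type":"array","items":{"type":"number"}},"claw":{"type":"number"}},"required":["moves"]}

```bash
mkdir -p pics; python3 - <<'E'
from rig import *
import cv2
for n in("top","scene"):
    im=get_image(n); cv2.imwrite(f"pics/{n}0.png",im); c=get_calibration(n); print(c)
s=state(); print(s["clock"],s["position"],s["tcp_rot"],s["opening"])
E
```

```text
{'vfov': 43.980287908561905, 'cx': 315.6032480480554, 'cy': 238.57159644344202, 'k1': 0.04734322646428313, 'T': array([[ 1.22625328e-02,  9.85599450e-01, -1.68651576e-01,
         2.46035381e-01],
       [-9.99924789e-01,  1.21231912e-02, -1.85589703e-03,
        -6.35370447e-03],
       [ 2.15424203e-04,  1.68661649e-01,  9.85673983e-01,
         1.37388767e+00],
       [ 0.00000000e+00,  0.00000000e+00,  0.00000000e+00,
         1.00000000e+00]])}
{'vfov': 48.5242095759802, 'cx': 321.9612053811196, 'cy': 237.05278854199923, 'k1': 0.005939233097089039, 'T': array([[-0.25810378, -0.60526902,  0.75301518,  1.26034796],
       [ 0.96611212, -0.1591726 ,  0.203203  ,  0.21512693],
       [-0.0031331 ,  0.77994455,  0.62584078,  0.70722669],
       [ 0.        ,  0.        ,  0.        ,  1.        ]])}
0.1 [ 0.14771028 -0.65824637  0.23067102] [[ 9.75736120e-01  2.18949580e-01 -3.24723049e-04]
 [ 2.18949811e-01 -9.75735448e-01  1.14744803e-03]
 [-6.56105258e-05 -1.19070453e-03 -9.99999289e-01]] 0.08577983345502954
```

View pics/top0.png

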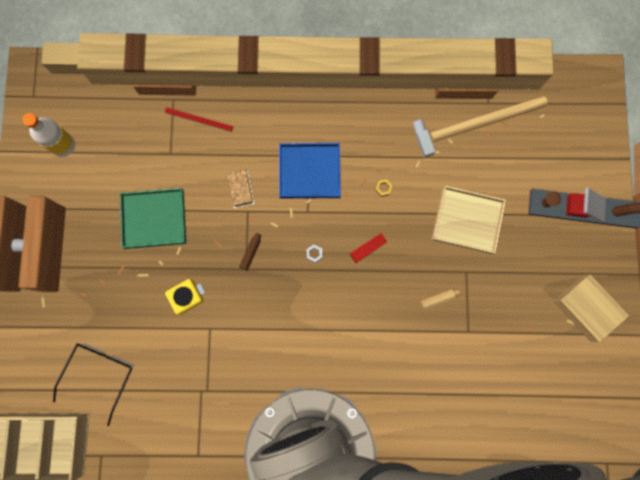

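View pics/scene0.png

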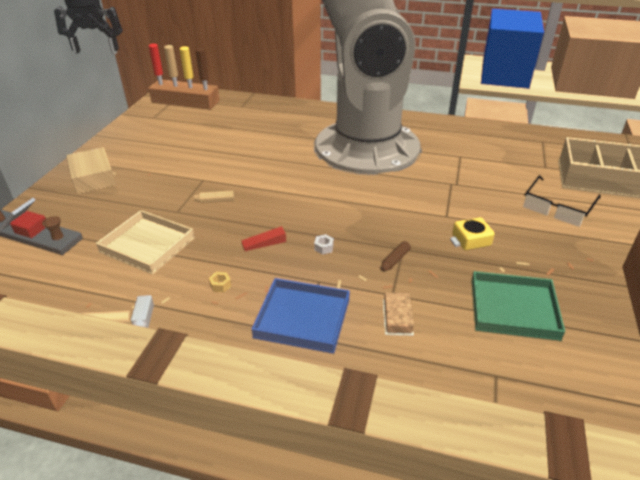

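The top view shows the oak peg at (440,298), walnut peg (251,251), steel nut (314,253), brass nut (384,187) and wedge (369,248). The trays are wood (469,219), blue (310,171) and green (153,218), with the tape at (184,295) and the sander at (241,188). The scene view agrees: oak (214,196), walnut (396,256), steel (324,243), wedge (264,239), brass (220,282).

```bash
cat > h.py <<'E'
import cv2, numpy as np
from rig import *
def cam(n):
    c=get_calibration(n); f=240/np.tan(np.radians(c["vfov"]/2))
    return np.array([[f,0,c["cx"]],[0,f,c["cy"]],[0,0,1]]),np.array([c["k1"],0,0,0,0.]),c["T"]
def cast(n,px,z):
    # OpenCV's undistort inverts the same forward model (1+k1 r^2)
    K,d,T=cam(n); u=cv2.undistortPoints(np.float64(px).reshape(-1,1,2),K,d).reshape(-1,2)
    r=np.c_[u[:,0],-u[:,1],-np.ones(len(u))]@T[:3,:3].T; o=T[:3,3]
    return o+r*((z-o[2])/r[:,2])[:,None]
def blob(im,c,h,thr):
    x,y=c; x0,y0=x-h,y-h
    lab=cv2.cvtColor(cv2.resize(im[y0:y+h,x0:x+h],None,fx=4,fy=4,interpolation=cv2.INTER_CUBIC),cv2.COLOR_BGR2LAB).astype(float)
    bg=np.median(lab.reshape(-1,3),0); m=(np.linalg.norm(lab-bg,axis=2)>thr).astype(np.uint8)*255
    m=cv2.morphologyEx(m,cv2.MORPH_OPEN,np.ones((9,9)))
    cs,_=cv2.findContours(m,cv2.RETR_EXTERNAL,cv2.CHAIN_APPROX_NONE)
    k=max(cs,key=cv2.contourArea); vis=np.uint8(cv2.resize(im[y0:y+h,x0:x+h],(200,200),interpolation=cv2.INTER_CUBIC))
    cv2.drawContours(vis,[np.int32(k*200/(8*h))],-1,(255,0,255),1)
    return (k.reshape(-1,2)+.5)/4-.5+[x0,y0],vis
def rect(p):
    (c,s,a)=cv2.minAreaRect(np.float32(p[:,:2]*1000))
    if s[0]<s[1]: a+=90; s=s[::-1]
    return np.round(c,1),np.round(s,1),round((a+90)%180-90,1)   # long-axis angle in world
E
cat > m.py <<'E'
from h import *
Z=dict(oak=.011,walnut=.011,steel=.012,brass=.012,wedge=.01,wood=.025,blue=.025,green=.025,tape=.03,sander=.02)
top=dict(oak=(440,298,26,22),walnut=(251,251,26,35),steel=(314,253,16,25),brass=(384,187,15,30),wedge=(369,248,26,40),wood=(469,219,50,25),blue=(310,171,44,50),green=(153,218,46,40),tape=(184,295,28,50),sander=(241,188,26,25))
sc=dict(oak=(214,196,26,22),walnut=(396,256,26,35),steel=(324,243,16,25),brass=(220,282,18,30),wedge=(264,239,30,40))
for n,D in(("top",top),("scene",sc)):
    im=cv2.imread(f"pics/{n}0.png"); V=[]
    for k,(x,y,h,t) in D.items():
        p,v=blob(im,(x,y),h,t); V.append(v); print(n,k,*rect(cast(n,p,Z[k])))
    V+= [V[0]*0]*(-len(V)%4); cv2.imwrite(f"pics/mos_{n}.png",np.vstack([np.hstack(V[i:i+4]) for i in range(0,len(V),4)]))
E
python3 m.py
```

```text
top oak [ 346.7 -289.8] [90.9 19.4] -69.0
top walnut [446.7 147. ] [92.1 24.6] -20.2
top steel [445.5  -0.5] [40.9 37.7] 0.7Traceback (most recent call last):
  File "m.py", line 8, in <module>
    p,v=blob(im,(x,y),h,t); V.append(v); print(n,k,*rect(cast(n,p,Z[k])))
        ~~~~^^^^^^^^^^^^^^
  File "h.py", line 17, in blob
    k=max(cs,key=cv2.contourArea); vis=np.uint8(cv2.resize(im[y0:y+h,x0:x+h],(200,200),interpolation=cv2.INTER_CUBIC))
ValueError: max() iterable argument is empty
```

```bash
sed -i 's/bg=np.median(lab.reshape(-1,3),0)/bg=np.median(np.r_[lab[:12].reshape(-1,3),lab[-12:].reshape(-1,3),lab[:,:12].reshape(-1,3),lab[:,-12:].reshape(-1,3)],0)/; s/np.ones((9,9))/np.ones((5,5))/' h.py; sed -i 's/187,15,30/187,15,22/; s/282,18,30/282,18,22/' m.py; python3 m.py
```

```text
top oak [ 346.7 -289.9] [91.8 19.9] -69.3
top walnut [446.6 147. ] [92.5 25.6] -19.4
top steel [ 4.459e+02 -2.000e-01] [41.8 38.9] 64.0
top brass [ 605.6 -162.7] [37.9 37. ] -89.3
top wedge [ 459.4 -125.6] [89.6 26.3] -55.9
top wood [ 530.  -356.9] [150.  133.9] 76.7
top blue [639.8  13. ] [144.9 135. ] -88.6
top green [519.6 371.6] [148.2 131.8] -84.4
top tape [341.2 294.9] [64.5 58.7] -59.7
top sander [538.9 171.7] [120.4   7.5] -89.9
scene oak [ 261.3 -325.9] [142.9  33.8] 90.0
scene walnut [443.9 145.7] [106.5  33.2] -19.5
scene steel [442.   -3.1] [61.1 39.6] 10.0
scene brass [ 593.7 -167.6] [40.3 36.2] -82.4
scene wedge [ 457.2 -128.5] [94.2 50.6] -55.5
```

View pics/mos_top.png

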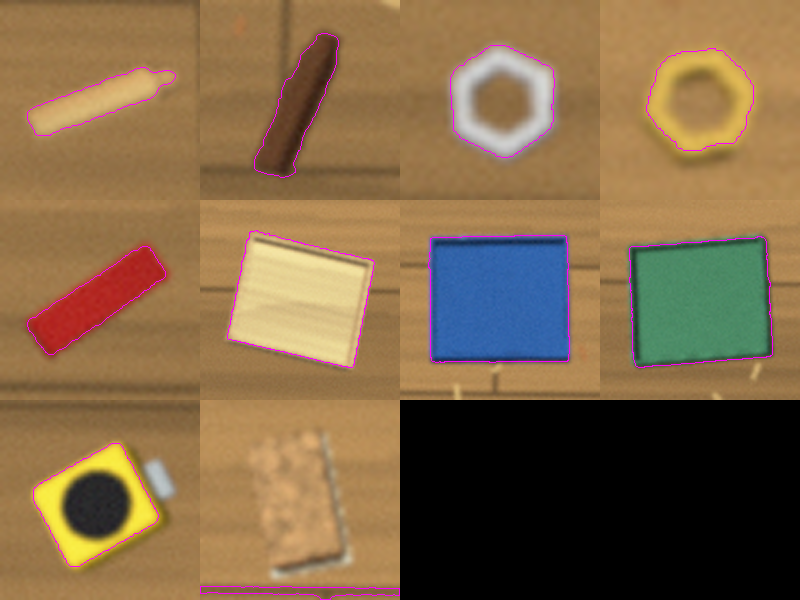

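View pics/mos_scene.png

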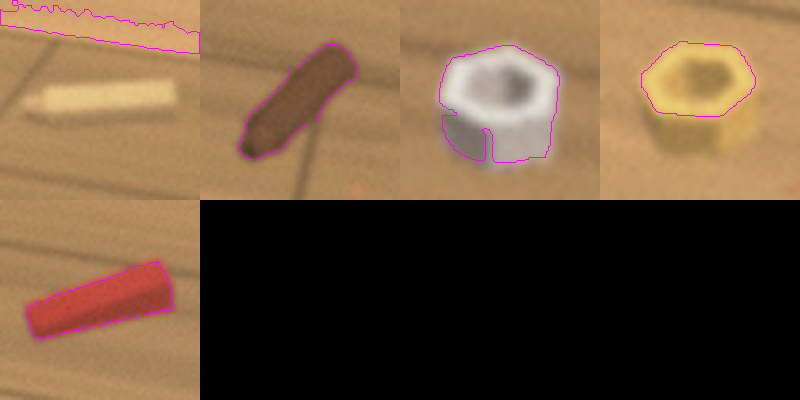

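Emit:
servo_tool(moves=[14, 25, -6, 0, 0, 6.5, 28, 50, -12, 0, 0, 13, 42, 75, -18, 0, 0, 19.5, 56, 100, -24, 0, 0, 26, 70, 125, -30, 0, 0, 32.5], claw=-1)

```text
clock: 0.52
position: [0.2182, -0.5321, 0.2008]
tcp_rot: [[0.701, 0.713, -0.0], [0.713, -0.701, 0.0], [0.0, -0.0, -1.0]]
contact_force: [0.4, -0.1, -0.5]
opening: 0.0852
grasp_force: 0.0
```

Emit:
servo_tool(moves=[14, 25, -10, 0, 0, 6.5, 28, 50, -20, 0, 0, 13, 42, 75, -30, 0, 0, 19.5, 56, 100, -40, 0, 0, 26, 70, 125, -50, 0, 0, 32.5])

```text
clock: 0.93
position: [0.2881, -0.4072, 0.1508]
tcp_rot: [[0.209, 0.978, -0.0], [0.978, -0.209, 0.0], [0.0, -0.0, -1.0]]
contact_force: [1.0, -0.7, -1.2]
opening: 0.0854
grasp_force: 0.0
```

Emit:
servo_tool(moves=[14, 25, -10, 0, 0, 6.5, 28, 50, -20, 0, 0, 13, 42, 75, -30, 0, 0, 19.5, 56, 100, -40, 0, 0, 26, 58, 118, -60, 0, 0, 32.3])

```text
clock: 1.35
position: [0.3486, -0.2889, 0.0921]
tcp_rot: [[-0.348, 0.937, 0.003], [0.937, 0.348, -0.001], [-0.002, 0.002, -1.0]]
contact_force: [0.8, -1.1, -1.1]
opening: 0.0854
grasp_force: 0.0
```

```bash
cat > st.py <<'E'
from rig import *
import numpy as np,sys
def st():
    s=state(); R=np.array(s["tcp_rot"]); 
    print("t%.2f"%s["clock"],"pos",np.round(np.array(s["position"])*1000,1),"yaw %.1f"%(np.degrees(np.arctan2(R[1,1],R[0,1]))%360),"tilt",np.round(np.degrees(R[:2,2]),2),"F",np.round(s["contact_force"],1),"open %.1f grip %.0f"%(s["opening"]*1000,s["grasp_force"]),"q",np.round(s["joint_pos"],2))
st()
E
python3 st.py
python3 - <<'E'
from h import *
# brass nut: hexagon phase from the 6th harmonic of the hull of each nut's outline
for n,c,h,t in(("top",(384,187),15,22),("top",(314,253),16,25),("scene",(220,282),18,22)):
    p,_=blob(cv2.imread(f"pics/{n}0.png"),c,h,t); w=cast(n,p,.02)[:,:2]*1000
    g=w.mean(0); d=w-g; a=np.arctan2(d[:,1],d[:,0]); r=np.hypot(*d.T)
    th=np.radians(np.arange(360)); o=np.argsort(a); rr=np.interp(th,a[o],r[o],period=2*np.pi)
    H=(rr*np.exp(-6j*th)).mean(); print(n,g.round(1),"corner deg",(-np.degrees(np.angle(H))/-6*1).round(1)%60,"amp",abs(H).round(2))
E
```

```text
t1.35 pos [ 348.6 -288.9   92.1] yaw 20.4 tilt [ 0.17 -0.07] F [ 0.8 -1.1 -1.1] open 85.4 grip 0 q [ 0.91  0.29 -0.41  2.2   0.18  0.69  0.73]
top [ 603.2 -161.9] corner deg 17.4 amp 0.37
top [ 4.448e+02 -4.000e-01] corner deg 56.1 amp 0.49
scene [ 601.6 -163.1] corner deg 18.2 amp 0.42
```

Emit:
servo_tool(moves=[-1, -1, -25, 0, 0, 0, -2, -1, -50, 0, 0, 0, -2, -1, -70, 0, 0, 0, -2, -1, -83, 0, 0, 0, -2, -1, -89, 0, 0, 0])

```text
clock: 1.77
position: [0.3429, -0.2908, 0.0005]
tcp_rot: [[-0.341, 0.94, -0.002], [0.94, 0.341, 0.002], [0.002, -0.001, -1.0]]
contact_force: [0.3, 0.2, -1.2]
opening: 0.0854
grasp_force: 0.0
```

Emit:
servo_tool(moves=[0, 0, 0, 0, 0, 0, 0, 0, 0, 0, 0, 0, 0, 0, 0, 0, 0, 0, 0, 0, 0, 0, 0, 0, 0, 0, 0, 0, 0, 0], claw=1)

```text
clock: 2.18
position: [0.3441, -0.292, 0.0031]
tcp_rot: [[-0.341, 0.94, 0.001], [0.94, 0.341, -0.001], [-0.001, 0.001, -1.0]]
contact_force: [0.2, 0.6, -0.3]
opening: 0.0258
grasp_force: 0.0
```

Emit:
servo_tool(moves=[0, 0, 0, 0, 0, 0, 0, 0, 0, 0, 0, 0, 0, 0, 0, 0, 0, 0, 0, 0, 0, 0, 0, 0, 0, 0, 0, 0, 0, 0])

```text
clock: 2.6
position: [0.3441, -0.292, 0.0032]
tcp_rot: [[-0.341, 0.94, 0.001], [0.94, 0.341, -0.001], [-0.001, 0.0, -1.0]]
contact_force: [-3.1, 1.1, 16.0]
opening: 0.0204
grasp_force: 58.2
```

Emit:
servo_tool(moves=[0, 0, 8, 0, 0, 0, 0, 0, 25, 0, 0, 0, 0, 0, 50, 0, 0, 0, 0, 0, 75, 0, 0, 0, 0, 0, 90, 0, 0, 0])

```text
clock: 3.02
position: [0.3444, -0.2918, 0.095]
tcp_rot: [[-0.341, 0.94, 0.002], [0.94, 0.341, -0.001], [-0.002, 0.001, -1.0]]
contact_force: [1.9, -0.5, 0.2]
opening: 0.0204
grasp_force: 59.7
```

Emit:
servo_tool(moves=[18, -9, 5, 0, 0, 5.7, 36, -19, 5, 0, 0, 11.4, 54, -28, 5, 0, 0, 17, 72, -38, 5, 0, 0, 22.7, 91, -47, 5, 0, 0, 28.4])

```text
clock: 3.43
position: [0.4354, -0.3393, 0.0981]
tcp_rot: [[-0.75, 0.661, 0.0], [0.661, 0.75, -0.001], [-0.001, -0.0, -1.0]]
contact_force: [0.1, 0.9, -0.8]
opening: 0.0202
grasp_force: 59.6
```

Emit:
servo_tool(moves=[18, -10, 0, 0, 0, 5.7, 36, -19, 0, 0, 0, 11.4, 54, -29, 0, 0, 0, 17, 72, -38, 0, 0, 0, 22.7, 91, -48, 0, 0, 0, 28.4])

```text
clock: 3.85
position: [0.5263, -0.3871, 0.098]
tcp_rot: [[-0.974, 0.225, 0.0], [0.225, 0.974, -0.0], [-0.0, -0.0, -1.0]]
contact_force: [-0.1, 0.3, -0.3]
opening: 0.0203
grasp_force: 59.6
```

```bash
python3 - <<'E'
from st import *
import cv2
a=get_image("top")[130:330,380:580]; b=get_image("scene")[100:300,40:240]
cv2.imwrite("pics/oakheld.png",cv2.resize(np.hstack([a,b]),None,fx=2,fy=2,interpolation=2))
E
```

```text
t3.85 pos [ 526.3 -387.1   98. ] yaw 77.0 tilt [ 0.   -0.01] F [-0.1  0.3 -0.3] open 20.3 grip 60 q [ 0.96  0.59 -0.58  1.74  0.39  0.93  1.57]
```

View pics/oakheld.png

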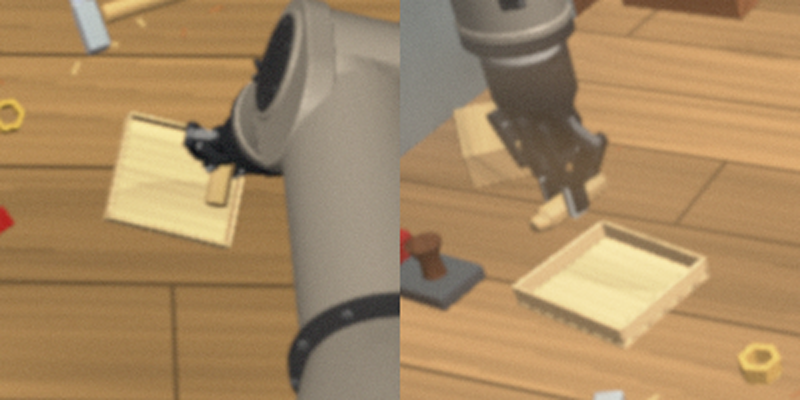

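The oak peg is held level in both views (top about (215,180) in the crop), over the right part of the plywood tray.

Emit:
servo_tool(moves=[0, 0, -25, 0, 0, 0, 0, 0, -50, 0, 0, 0, 0, 0, -68, 0, 0, 0, 0, 0, -78, 0, 0, 0, 0, 0, -83, 0, 0, 0])

```text
clock: 4.37
position: [0.5249, -0.3861, 0.0134]
tcp_rot: [[-0.973, 0.23, -0.002], [0.23, 0.973, 0.001], [0.002, 0.001, -1.0]]
contact_force: [-0.7, 0.2, -0.5]
opening: 0.0205
grasp_force: 59.7
```

Emit:
servo_tool(moves=[0, 0, -2, 0, 0, 0, 0, 0, -4, 0, 0, 0, 0, 0, -6, 0, 0, 0, 0, 0, -7, 0, 0, 0, 0, 0, -7, 0, 0, 0])

```text
clock: 4.78
position: [0.526, -0.3868, 0.0077]
tcp_rot: [[-0.973, 0.229, 0.0], [0.229, 0.973, -0.0], [-0.001, -0.0, -1.0]]
contact_force: [-0.8, -0.0, -1.2]
opening: 0.0203
grasp_force: 59.7
```

Emit:
servo_tool(moves=[0, 0, -0.5, 0, 0, 0, 0, 0, -1, 0, 0, 0, 0, 0, -1, 0, 0, 0])

```text
clock: 5.03
position: [0.526, -0.3868, 0.0073]
tcp_rot: [[-0.973, 0.229, 0.0], [0.229, 0.973, -0.001], [-0.0, -0.001, -1.0]]
contact_force: [-4.3, 2.5, 11.4]
opening: 0.0206
grasp_force: 61.2
```

Emit:
servo_tool(moves=[0, 0, 0, 0, 0, 0, 0, 0, 0, 0, 0, 0, 0, 0, 0, 0, 0, 0, 0, 0, 0, 0, 0, 0], claw=0.2)

```text
clock: 5.37
position: [0.5258, -0.3866, 0.0063]
tcp_rot: [[-0.973, 0.229, -0.0], [0.229, 0.973, -0.0], [0.0, -0.0, -1.0]]
contact_force: [-1.0, -0.4, 0.1]
opening: 0.0344
grasp_force: 0.0
```

Emit:
servo_tool(moves=[0, 0, 10, 0, 0, 0, 0, 0, 30, 0, 0, 0, 0, 0, 60, 0, 0, 0, 0, 0, 90, 0, 0, 0, 0, 0, 110, 0, 0, 0])

```text
clock: 5.78
position: [0.5266, -0.3867, 0.1197]
tcp_rot: [[-0.973, 0.229, 0.002], [0.229, 0.973, -0.001], [-0.002, -0.001, -1.0]]
contact_force: [0.6, -0.8, 0.5]
opening: 0.0341
grasp_force: 0.0
```

Emit:
servo_tool(moves=[0, 36, 0, 0, 0, 0, 0, 72, 0, 0, 0, 0, 0, 108, 0, 0, 0, 0, 0, 144, 0, 0, 0, 0, 0, 180, 0, 0, 0, 0], claw=-1)

```text
clock: 6.2
position: [0.5256, -0.2051, 0.1171]
tcp_rot: [[-0.973, 0.229, 0.001], [0.229, 0.973, -0.001], [-0.001, -0.0, -1.0]]
contact_force: [1.1, 0.3, -0.5]
opening: 0.0852
grasp_force: 0.0
```

Emit:
servo_tool(moves=[-5, 36, 0, 0, 0, 0, -10, 72, 0, 0, 0, -1, -15, 108, 0, 0, 0, -2, -20, 144, 0, 0, 0, -3, -30, 180, 0, 0, 0, -3])

```text
clock: 6.62
position: [0.496, -0.0249, 0.1171]
tcp_rot: [[-0.96, 0.281, 0.001], [0.281, 0.96, -0.0], [-0.001, 0.0, -1.0]]
contact_force: [1.5, 1.6, 0.2]
opening: 0.0858
grasp_force: 0.0
```

Emit:
servo_tool(moves=[-10, 36, -5, 0, 0, -1, -20, 72, -15, 0, 0, -2, -30, 108, -30, 0, 0, -3, -40, 144, -40, 0, 0, -3, -50, 174, -45, 0, 0, -3])

```text
clock: 7.03
position: [0.4447, 0.1496, 0.0711]
tcp_rot: [[-0.944, 0.329, -0.0], [0.329, 0.944, 0.0], [0.0, 0.0, -1.0]]
contact_force: [0.8, 0.2, -0.0]
opening: 0.0857
grasp_force: 0.0
```

```bash
python3 st.py
```

```text
t7.03 pos [444.7 149.6  71.1] yaw 70.8 tilt [-0.01  0.01] F [ 0.8  0.2 -0. ] open 85.7 grip 0 q [ 0.15  0.4  -0.71  2.16  0.41  0.71  0.4 ]
```

Emit:
servo_tool(moves=[0, 0, -25, 0, 0, 0, 0, 0, -45, 0, 0, 0, 0, 0, -58, 0, 0, 0, 0, 0, -64, 0, 0, 0, 0, 0, -67, 0, 0, 0])

```text
clock: 7.45
position: [0.4456, 0.1475, 0.004]
tcp_rot: [[-0.944, 0.329, -0.001], [0.329, 0.944, -0.0], [0.001, -0.001, -1.0]]
contact_force: [-0.4, 0.8, 0.0]
opening: 0.0853
grasp_force: 0.0
```

Emit:
servo_tool(moves=[0, 0, 0, 0, 0, 0, 0, 0, 0, 0, 0, 0, 0, 0, 0, 0, 0, 0, 0, 0, 0, 0, 0, 0, 0, 0, 0, 0, 0, 0], claw=1)

```text
clock: 7.87
position: [0.4462, 0.1473, 0.0048]
tcp_rot: [[-0.944, 0.33, 0.001], [0.33, 0.944, 0.0], [-0.001, 0.0, -1.0]]
contact_force: [-0.1, -0.5, -0.1]
opening: 0.0256
grasp_force: 0.2
```

Emit:
servo_tool(moves=[0, 0, 0, 0, 0, 0, 0, 0, 0, 0, 0, 0, 0, 0, 0, 0, 0, 0, 0, 0, 0, 0, 0, 0, 0, 0, 0, 0, 0, 0])

```text
clock: 8.28
position: [0.4462, 0.1474, 0.005]
tcp_rot: [[-0.944, 0.33, 0.001], [0.33, 0.944, -0.0], [-0.001, 0.0, -1.0]]
contact_force: [-3.0, -1.4, 14.5]
opening: 0.0204
grasp_force: 58.3
```

Emit:
servo_tool(moves=[0, 0, 8, 0, 0, 0, 0, 0, 25, 0, 0, 0, 0, 0, 50, 0, 0, 0, 0, 0, 75, 0, 0, 0, 0, 0, 100, 0, 0, 0])

```text
clock: 8.7
position: [0.4453, 0.1475, 0.1057]
tcp_rot: [[-0.944, 0.329, -0.001], [0.329, 0.944, 0.0], [0.001, -0.0, -1.0]]
contact_force: [0.7, -0.4, 0.5]
opening: 0.0207
grasp_force: 59.7
```

Emit:
servo_tool(moves=[6, -32, 2, 0, 0, 1, 12, -64, 4, 0, 0, 2, 18, -96, 6, 0, 0, 3, 24, -128, 8, 0, 0, 4, 31, -160, 10, 0, 0, 5])

```text
clock: 9.12
position: [0.4767, -0.0142, 0.1151]
tcp_rot: [[-0.97, 0.245, 0.0], [0.245, 0.97, -0.0], [-0.0, -0.0, -1.0]]
contact_force: [0.9, -0.1, -0.6]
opening: 0.0203
grasp_force: 59.8
```

Emit:
servo_tool(moves=[6, -32, 0, 0, 0, 1, 12, -64, 0, 0, 0, 1, 18, -96, 0, 0, 0, 1, 24, -128, 0, 0, 0, 1, 31, -160, 0, 0, 0, 1])

```text
clock: 9.53
position: [0.5076, -0.1743, 0.1149]
tcp_rot: [[-0.973, 0.229, 0.0], [0.229, 0.973, -0.0], [-0.0, -0.0, -1.0]]
contact_force: [0.8, 0.5, -0.0]
opening: 0.0202
grasp_force: 59.8
```

Emit:
servo_tool(moves=[6, -35, 0, 0, 0, 0, 12, -70, 0, 0, 0, 0, 18, -105, 0, 0, 0, 0, 24, -140, 0, 0, 0, 0, 30, -160, 0, 0, 0, 0])

```text
clock: 9.95
position: [0.537, -0.3371, 0.1146]
tcp_rot: [[-0.973, 0.233, -0.0], [0.233, 0.973, -0.001], [-0.0, -0.001, -1.0]]
contact_force: [-0.3, 0.1, -0.2]
opening: 0.0202
grasp_force: 59.7
```

Emit:
servo_tool(moves=[0, 0, -25, 0, 0, 0, 0, 0, -50, 0, 0, 0, 0, 0, -75, 0, 0, 0, 0, 0, -90, 0, 0, 0, 0, 0, -98, 0, 0, 0])

```text
clock: 10.37
position: [0.5369, -0.332, 0.0146]
tcp_rot: [[-0.973, 0.229, -0.002], [0.229, 0.973, 0.001], [0.002, 0.001, -1.0]]
contact_force: [0.3, 0.5, -0.2]
opening: 0.0203
grasp_force: 59.7
```

Emit:
servo_tool(moves=[0, 0, -2, 0, 0, 0, 0, 0, -4, 0, 0, 0, 0, 0, -6, 0, 0, 0, 0, 0, -7, 0, 0, 0, 0, 0, -8, 0, 0, 0])

```text
clock: 10.78
position: [0.5383, -0.3329, 0.0091]
tcp_rot: [[-0.973, 0.229, 0.001], [0.229, 0.973, -0.001], [-0.001, -0.001, -1.0]]
contact_force: [0.6, 0.4, 4.8]
opening: 0.0203
grasp_force: 60.5
```

Emit:
servo_tool(moves=[0, 0, 0, 0, 0, 0, 0, 0, 0, 0, 0, 0, 0, 0, 0, 0, 0, 0, 0, 0, 0, 0, 0, 0], claw=0.2)

```text
clock: 11.12
position: [0.5379, -0.3327, 0.0085]
tcp_rot: [[-0.973, 0.229, 0.0], [0.229, 0.973, -0.0], [-0.0, -0.0, -1.0]]
contact_force: [0.5, 0.4, 0.5]
opening: 0.0343
grasp_force: 0.0
```

Emit:
servo_tool(moves=[0, 0, 10, 0, 0, 0, 0, 0, 30, 0, 0, 0, 0, 0, 60, 0, 0, 0, 0, 0, 90, 0, 0, 0, 0, 0, 110, 0, 0, 0])

```text
clock: 11.53
position: [0.5386, -0.3326, 0.1217]
tcp_rot: [[-0.973, 0.229, 0.002], [0.229, 0.973, -0.001], [-0.002, -0.001, -1.0]]
contact_force: [0.4, -0.1, -0.7]
opening: 0.0344
grasp_force: 0.0
```

Emit:
servo_tool(moves=[-9, 33, 0, 0, 0, -4, -18, 66, 0, 0, 0, -8, -27, 99, 0, 0, 0, -12, -36, 132, 0, 0, 0, -16, -46, 165, 0, 0, 0, -20], claw=-1)

```text
clock: 11.95
position: [0.4913, -0.1662, 0.1191]
tcp_rot: [[-0.834, 0.551, 0.001], [0.551, 0.834, -0.0], [-0.001, 0.0, -1.0]]
contact_force: [0.6, 0.5, 0.5]
opening: 0.0854
grasp_force: 0.0
```

Emit:
servo_tool(moves=[-9, 34, -10, 0, 0, -5, -18, 68, -20, 0, 0, -10, -27, 102, -30, 0, 0, -15, -36, 136, -40, 0, 0, -20, -46, 168, -50, 0, 0, -23])

```text
clock: 12.37
position: [0.4455, 0.0021, 0.0688]
tcp_rot: [[-0.551, 0.834, 0.001], [0.834, 0.551, -0.0], [-0.001, 0.001, -1.0]]
contact_force: [0.9, 0.5, 0.6]
opening: 0.085
grasp_force: 0.0
```

```bash
python3 - <<'E'
from st import *
import cv2
b=get_image("scene")[140:340,60:260]; a=get_image("top")[150:350,280:530]
cv2.imwrite("pics/p2.png",cv2.resize(np.hstack([a,b]),None,fx=1.7,fy=1.7,interpolation=2))
E
```

```text
t12.37 pos [445.5   2.1  68.8] yaw 33.5 tilt [ 0.07 -0.01] F [0.9 0.5 0.6] open 85.0 grip 0 q [ 0.33  0.34 -0.55  2.22  0.29  0.65  0.16]
```

View pics/p2.png

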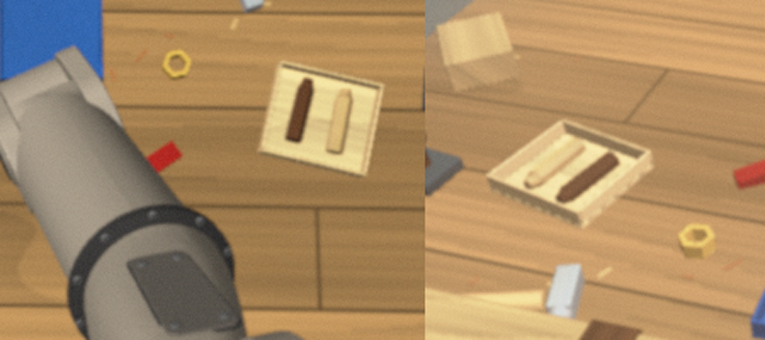

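Both pegs lie flat in the plywood tray: in the crop, walnut is at (300,110) and oak at (340,120), neither touching a wall. Next is the steel nut.

Emit:
servo_tool(moves=[0, 0, -22, 0, 0, 0, 0, 0, -42, 0, 0, 0, 0, 0, -56, 0, 0, 0, 0, 0, -62, 0, 0, 0, 0, 0, -65, 0, 0, 0])

```text
clock: 12.88
position: [0.4457, 0.0003, 0.003]
tcp_rot: [[-0.556, 0.831, -0.001], [0.831, 0.556, -0.0], [0.0, -0.001, -1.0]]
contact_force: [-0.4, -0.2, 0.5]
opening: 0.0854
grasp_force: 0.0
```

Emit:
servo_tool(moves=[0, 0, 0, 0, 0, 0, 0, 0, 0, 0, 0, 0, 0, 0, 0, 0, 0, 0, 0, 0, 0, 0, 0, 0, 0, 0, 0, 0, 0, 0], claw=1)

```text
clock: 13.3
position: [0.4462, 0.0002, 0.0042]
tcp_rot: [[-0.555, 0.832, 0.001], [0.832, 0.555, -0.001], [-0.001, 0.001, -1.0]]
contact_force: [-2.5, -1.3, 16.3]
opening: 0.0347
grasp_force: 58.2
```

Emit:
servo_tool(moves=[0, 0, 0, 0, 0, 0, 0, 0, 0, 0, 0, 0, 0, 0, 0, 0, 0, 0])

```text
clock: 13.55
position: [0.4462, 0.0003, 0.0042]
tcp_rot: [[-0.555, 0.832, 0.001], [0.832, 0.555, -0.001], [-0.001, 0.001, -1.0]]
contact_force: [-4.2, -0.5, 17.6]
opening: 0.0344
grasp_force: 58.3
```

Emit:
servo_tool(moves=[0, 0, 8, 0, 0, 0, 0, 0, 25, 0, 0, 0, 0, 0, 50, 0, 0, 0, 0, 0, 75, 0, 0, 0, 0, 0, 100, 0, 0, 0])

```text
clock: 13.97
position: [0.4454, 0.0006, 0.1049]
tcp_rot: [[-0.556, 0.831, -0.0], [0.831, 0.556, 0.0], [0.0, -0.0, -1.0]]
contact_force: [0.7, 0.1, -0.5]
opening: 0.0348
grasp_force: 60.9
```

```bash
python3 st.py
```

```text
t13.97 pos [445.4   0.6 104.9] yaw 33.8 tilt [-0.02  0.02] F [ 0.7  0.1 -0.5] open 34.8 grip 61 q [ 0.38  0.28 -0.59  2.19  0.23  0.73  0.22]
```

Emit:
servo_tool(moves=[39, 9, 0, 0, 0, -6.5, 78, 18, 0, 0, 0, -13, 117, 27, 0, 0, 0, -19.5, 156, 36, 0, 0, 0, -26, 195, 45, 0, 0, 0, -32.4])

```text
clock: 14.38
position: [0.6424, 0.0456, 0.1041]
tcp_rot: [[-0.018, 1.0, 0.0], [1.0, 0.018, 0.0], [0.0, 0.0, -1.0]]
contact_force: [0.9, 0.4, -0.5]
opening: 0.0344
grasp_force: 61.0
```

Emit:
servo_tool(moves=[0, 0, -15, 0, 0, 0, 0, 0, -40, 0, 0, 0, 0, 0, -65, 0, 0, 0, 0, 0, -80, 0, 0, 0, 0, 0, -89, 0, 0, 0])

```text
clock: 14.8
position: [0.6398, 0.0453, 0.0128]
tcp_rot: [[-0.024, 1.0, -0.002], [1.0, 0.024, 0.0], [0.0, -0.002, -1.0]]
contact_force: [0.1, 0.1, -1.0]
opening: 0.0343
grasp_force: 60.9
```

Emit:
servo_tool(moves=[0, 0, -2, 0, 0, 0, 0, 0, -4, 0, 0, 0, 0, 0, -5.5, 0, 0, 0, 0, 0, -6.5, 0, 0, 0, 0, 0, -7, 0, 0, 0])

```text
clock: 15.22
position: [0.6414, 0.0454, 0.0083]
tcp_rot: [[-0.023, 1.0, 0.001], [1.0, 0.023, 0.0], [0.0, 0.001, -1.0]]
contact_force: [-5.4, -1.4, 14.6]
opening: 0.0344
grasp_force: 62.9
```

```bash
python3 st.py
```

```text
t15.22 pos [641.4  45.4   8.3] yaw 1.3 tilt [0.08 0.01] F [-5.4 -1.4 14.6] open 34.4 grip 63 q [ 0.1   0.66 -0.36  1.81  0.33  0.73 -0.42]
```

Emit:
servo_tool(moves=[0, 0, 0, 0, 0, 0, 0, 0, 0, 0, 0, 0, 0, 0, 0, 0, 0, 0, 0, 0, 0, 0, 0, 0], claw=-0.1)

```text
clock: 15.55
position: [0.6409, 0.0454, 0.0075]
tcp_rot: [[-0.023, 1.0, 0.0], [1.0, 0.023, 0.0], [0.0, 0.0, -1.0]]
contact_force: [-0.6, -0.4, -0.8]
opening: 0.0469
grasp_force: 0.0
```

Emit:
servo_tool(moves=[0, 0, 10, 0, 0, 0, 0, 0, 30, 0, 0, 0, 0, 0, 60, 0, 0, 0, 0, 0, 85, 0, 0, 0, 0, 0, 100, 0, 0, 0])

```text
clock: 15.97
position: [0.6418, 0.0457, 0.1109]
tcp_rot: [[-0.024, 1.0, 0.003], [1.0, 0.024, 0.0], [0.0, 0.003, -1.0]]
contact_force: [0.2, 0.1, 0.3]
opening: 0.0464
grasp_force: 0.0
```

Emit:
servo_tool(moves=[-8, -40, 0, 0, 0, 3, -16, -80, 0, 0, 0, 6, -24, -120, 0, 0, 0, 9, -32, -160, 0, 0, 0, 11, -38, -190, 0, 0, 0, 11], claw=-1)

```text
clock: 16.38
position: [0.6017, -0.1484, 0.1081]
tcp_rot: [[-0.214, 0.977, 0.0], [0.977, 0.214, -0.001], [-0.001, -0.0, -1.0]]
contact_force: [0.4, 0.3, -0.1]
opening: 0.0855
grasp_force: 0.0
```

Emit:
servo_tool(moves=[0, -12, -15, 0, 0, 0, 0, -18, -30, 0, 0, 0, 0, -18, -45, 0, 0, 0, 0, -18, -55, 0, 0, 0, 0, -18, -55, 0, 0, 0])

```text
clock: 16.8
position: [0.6017, -0.1607, 0.0498]
tcp_rot: [[-0.215, 0.977, -0.003], [0.977, 0.215, 0.002], [0.002, -0.003, -1.0]]
contact_force: [-0.2, 1.0, -1.2]
opening: 0.0854
grasp_force: 0.0
```

```bash
python3 st.py
```

```text
t16.80 pos [ 601.7 -160.7   49.8] yaw 12.4 tilt [-0.19  0.09] F [-0.2  1.  -1.2] open 85.4 grip 0 q [ 0.46  0.58 -0.4   1.84  0.31  0.79  0.12]
```

Emit:
servo_tool(moves=[0, 0, -15, 0, 0, 0, 0, 0, -30, 0, 0, 0, 0, 0, -40, 0, 0, 0, 0, 0, -46, 0, 0, 0, 0, 0, -48, 0, 0, 0])

```text
clock: 17.22
position: [0.6023, -0.162, 0.0031]
tcp_rot: [[-0.214, 0.977, -0.002], [0.977, 0.214, 0.0], [0.001, -0.001, -1.0]]
contact_force: [-0.6, -1.0, -0.2]
opening: 0.0852
grasp_force: 0.0
```

Emit:
servo_tool(moves=[0, 0, 0, 0, 0, 0, 0, 0, 0, 0, 0, 0, 0, 0, 0, 0, 0, 0, 0, 0, 0, 0, 0, 0, 0, 0, 0, 0, 0, 0], claw=1)

```text
clock: 17.63
position: [0.6032, -0.1627, 0.0052]
tcp_rot: [[-0.214, 0.977, 0.001], [0.977, 0.214, -0.0], [-0.001, 0.001, -1.0]]
contact_force: [-1.1, -0.4, 5.6]
opening: 0.0344
grasp_force: 59.9
```

Emit:
servo_tool(moves=[0, 0, 0, 0, 0, 0, 0, 0, 0, 0, 0, 0, 0, 0, 0, 0, 0, 0])

```text
clock: 17.88
position: [0.6032, -0.1628, 0.0052]
tcp_rot: [[-0.214, 0.977, 0.001], [0.977, 0.214, -0.0], [-0.001, 0.001, -1.0]]
contact_force: [-1.8, 1.1, 7.2]
opening: 0.0344
grasp_force: 60.2
```

Emit:
servo_tool(moves=[0, 0, 8, 0, 0, 0, 0, 0, 25, 0, 0, 0, 0, 0, 50, 0, 0, 0, 0, 0, 75, 0, 0, 0, 0, 0, 100, 0, 0, 0])

```text
clock: 18.3
position: [0.6026, -0.1625, 0.1059]
tcp_rot: [[-0.214, 0.977, -0.0], [0.977, 0.214, 0.0], [0.0, -0.0, -1.0]]
contact_force: [0.8, -0.2, -1.1]
opening: 0.0351
grasp_force: 60.1
```

```bash
python3 st.py
```

```text
t18.30 pos [ 602.6 -162.5  105.9] yaw 12.4 tilt [-0.01  0.01] F [ 0.8 -0.2 -1.1] open 35.1 grip 60 q [ 0.49  0.51 -0.43  1.81  0.27  0.88  0.15]
```

Emit:
servo_tool(moves=[8, 30, 0, 0, 0, -3, 16, 60, 0, 0, 0, -6, 24, 90, 0, 0, 0, -9, 32, 120, 0, 0, 0, -11, 39, 144, 0, 0, 0, -11])

```text
clock: 18.72
position: [0.6422, -0.0159, 0.1053]
tcp_rot: [[-0.022, 1.0, 0.001], [1.0, 0.022, 0.001], [0.001, 0.001, -1.0]]
contact_force: [0.1, -0.1, -1.6]
opening: 0.0346
grasp_force: 60.2
```

Emit:
servo_tool(moves=[0, 0, -15, 0, 0, 0, 0, 0, -40, 0, 0, 0, 0, 0, -65, 0, 0, 0, 0, 0, -80, 0, 0, 0, 0, 0, -88, 0, 0, 0])

```text
clock: 19.13
position: [0.6408, -0.0186, 0.0146]
tcp_rot: [[-0.024, 1.0, -0.002], [1.0, 0.024, 0.0], [0.0, -0.002, -1.0]]
contact_force: [-0.6, 0.1, -0.9]
opening: 0.0345
grasp_force: 60.1
```

Emit:
servo_tool(moves=[0, 0, -2, 0, 0, 0, 0, 0, -4, 0, 0, 0, 0, 0, -6, 0, 0, 0, 0, 0, -7.5, 0, 0, 0, 0, 0, -8, 0, 0, 0])

```text
clock: 19.55
position: [0.6424, -0.0186, 0.0092]
tcp_rot: [[-0.023, 1.0, 0.001], [1.0, 0.023, -0.0], [-0.0, 0.001, -1.0]]
contact_force: [-3.9, -0.2, 12.4]
opening: 0.0345
grasp_force: 61.8
```

```bash
python3 st.py
```

```text
t19.55 pos [642.4 -18.6   9.2] yaw 1.3 tilt [ 0.07 -0.  ] F [-3.9 -0.2 12.4] open 34.5 grip 62 q [ 0.2   0.66 -0.36  1.81  0.33  0.73 -0.32]
```

Emit:
servo_tool(moves=[0, 0, 0, 0, 0, 0, 0, 0, 0, 0, 0, 0, 0, 0, 0, 0, 0, 0, 0, 0, 0, 0, 0, 0], claw=-0.1)

```text
clock: 19.88
position: [0.6419, -0.0186, 0.0085]
tcp_rot: [[-0.023, 1.0, 0.0], [1.0, 0.023, 0.0], [0.0, 0.0, -1.0]]
contact_force: [-1.2, -0.8, -0.0]
opening: 0.0469
grasp_force: 0.0
```

Emit:
servo_tool(moves=[0, 0, 10, 0, 0, 0, 0, 0, 30, 0, 0, 0, 0, 0, 60, 0, 0, 0, 0, 0, 85, 0, 0, 0, 0, 0, 100, 0, 0, 0])

```text
clock: 20.3
position: [0.6428, -0.0183, 0.1119]
tcp_rot: [[-0.024, 1.0, 0.003], [1.0, 0.024, 0.0], [0.0, 0.003, -1.0]]
contact_force: [0.7, -0.4, -0.3]
opening: 0.0467
grasp_force: 0.0
```

Emit:
servo_tool(moves=[-30, -18, 0, 0, 0, 6, -60, -36, 0, 0, 0, 12, -90, -54, 0, 0, 0, 18, -120, -72, 0, 0, 0, 24, -155, -90, 0, 0, 0, 30], claw=-1)

```text
clock: 20.72
position: [0.486, -0.1091, 0.109]
tcp_rot: [[-0.525, 0.851, 0.001], [0.851, 0.525, -0.001], [-0.001, 0.001, -1.0]]
contact_force: [1.1, -0.7, -0.5]
opening: 0.0853
grasp_force: 0.0
```

Emit:
servo_tool(moves=[-20, -12, -15, 0, 0, 2.8, -28, -17, -30, 0, 0, 2.8, -28, -17, -45, 0, 0, 2.8, -28, -17, -55, 0, 0, 2.8, -28, -17, -55, 0, 0, 2.8])

```text
clock: 21.13
position: [0.4582, -0.1254, 0.0523]
tcp_rot: [[-0.561, 0.828, -0.002], [0.828, 0.561, 0.001], [0.001, -0.001, -1.0]]
contact_force: [-0.3, 1.1, -0.7]
opening: 0.0854
grasp_force: 0.0
```

```bash
python3 - <<'E'
from st import *
import cv2
b=get_image("scene")[200:400,200:400]; a=get_image("top")[120:320,260:460]
cv2.imwrite("pics/p3.png",cv2.resize(np.hstack([a,b]),None,fx=2,fy=2,interpolation=2))
E
```

```text
t21.13 pos [ 458.2 -125.4   52.3] yaw 34.1 tilt [-0.1   0.03] F [-0.3  1.1 -0.7] open 85.4 grip 0 q [ 0.57  0.41 -0.52  2.16  0.33  0.65  0.42]
```

View pics/p3.png

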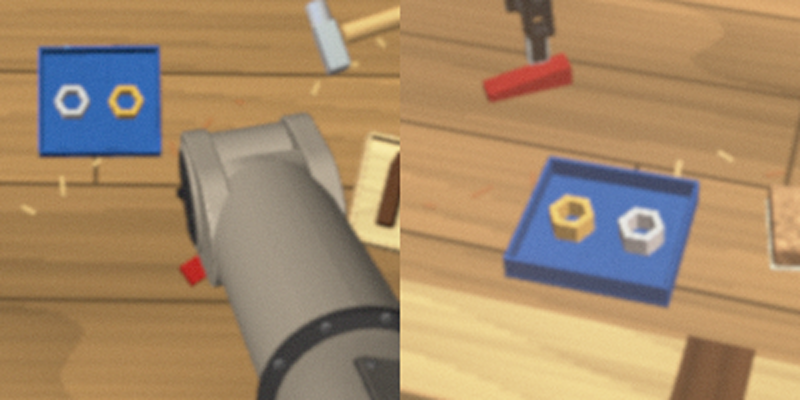

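Both nuts lie flat and apart in the blue tray: steel at (72,100) and brass at (126,100) in the crop. The gripper is above the middle of the wedge.

Emit:
servo_tool(moves=[0, 0, -15, 0, 0, 0, 0, 0, -30, 0, 0, 0, 0, 0, -40, 0, 0, 0, 0, 0, -45, 0, 0, 0, 0, 0, -48, 0, 0, 0])

```text
clock: 21.65
position: [0.459, -0.1253, 0.0051]
tcp_rot: [[-0.562, 0.827, -0.0], [0.827, 0.562, 0.0], [0.0, -0.0, -1.0]]
contact_force: [0.3, -0.4, -0.0]
opening: 0.0851
grasp_force: 0.0
```

Emit:
servo_tool(moves=[0, 0, 0, 0, 0, 0, 0, 0, 0, 0, 0, 0, 0, 0, 0, 0, 0, 0, 0, 0, 0, 0, 0, 0, 0, 0, 0, 0, 0, 0], claw=1)

```text
clock: 22.07
position: [0.459, -0.1257, 0.0057]
tcp_rot: [[-0.561, 0.828, 0.001], [0.828, 0.561, -0.0], [-0.0, 0.0, -1.0]]
contact_force: [-0.7, -1.0, 13.8]
opening: 0.0255
grasp_force: 11.5
```

Emit:
servo_tool(moves=[0, 0, 0, 0, 0, 0, 0, 0, 0, 0, 0, 0, 0, 0, 0, 0, 0, 0, 0, 0, 0, 0, 0, 0])

```text
clock: 22.4
position: [0.4591, -0.1257, 0.0059]
tcp_rot: [[-0.561, 0.828, 0.001], [0.828, 0.561, -0.001], [-0.001, 0.0, -1.0]]
contact_force: [-2.5, 0.2, 11.9]
opening: 0.0243
grasp_force: 58.8
```

Emit:
servo_tool(moves=[0, 0, 8, 0, 0, 0, 0, 0, 25, 0, 0, 0, 0, 0, 50, 0, 0, 0, 0, 0, 75, 0, 0, 0, 0, 0, 105, 0, 0, 0])

```text
clock: 22.82
position: [0.4581, -0.1252, 0.1113]
tcp_rot: [[-0.562, 0.827, -0.001], [0.827, 0.562, 0.001], [0.001, -0.001, -1.0]]
contact_force: [-0.7, 0.3, -0.6]
opening: 0.0244
grasp_force: 59.8
```

```bash
python3 st.py
```

```text
t22.82 pos [ 458.1 -125.2  111.3] yaw 34.2 tilt [-0.08  0.05] F [-0.7  0.3 -0.6] open 24.4 grip 60 q [ 0.63  0.31 -0.57  2.13  0.24  0.77  0.5 ]
```

Emit:
servo_tool(moves=[5, 33, 0, 0, 0, -2, 10, 66, 0, 0, 0, -4, 14, 100, 0, 0, 0, -6, 18, 133, 0, 0, 0, -8, 22, 167, 0, 0, 0, -10])

```text
clock: 23.23
position: [0.4807, 0.0427, 0.111]
tcp_rot: [[-0.407, 0.913, 0.001], [0.913, 0.407, -0.0], [-0.0, 0.0, -1.0]]
contact_force: [0.6, -0.1, -1.1]
opening: 0.0239
grasp_force: 59.8
```

Emit:
servo_tool(moves=[5, 33, 0, 0, 0, -2, 10, 66, 0, 0, 0, -4, 14, 100, 0, 0, 0, -6, 18, 133, 0, 0, 0, -8, 22, 167, 0, 0, 0, -10])

```text
clock: 23.65
position: [0.5027, 0.2099, 0.1109]
tcp_rot: [[-0.243, 0.97, 0.0], [0.97, 0.243, -0.0], [-0.0, 0.0, -1.0]]
contact_force: [1.2, -1.7, -0.4]
opening: 0.0245
grasp_force: 59.8
```

Emit:
servo_tool(moves=[5, 36, 0, 0, 0, -2, 10, 72, 0, 0, 0, -4, 14, 108, 0, 0, 0, -6, 18, 144, 0, 0, 0, -8, 18, 166, 0, 0, 0, -8.6])

```text
clock: 24.07
position: [0.5204, 0.3785, 0.111]
tcp_rot: [[-0.096, 0.995, -0.0], [0.995, 0.096, 0.002], [0.002, 0.0, -1.0]]
contact_force: [-0.8, -0.1, -0.4]
opening: 0.0244
grasp_force: 59.8
```

Emit:
servo_tool(moves=[0, 0, -15, 0, 0, 0, 0, 0, -40, 0, 0, 0, 0, 0, -65, 0, 0, 0, 0, 0, -82, 0, 0, 0, 0, 0, -92, 0, 0, 0])

```text
clock: 24.48
position: [0.5199, 0.3734, 0.0165]
tcp_rot: [[-0.097, 0.995, -0.002], [0.995, 0.097, -0.001], [-0.001, -0.002, -1.0]]
contact_force: [0.4, 0.1, -0.8]
opening: 0.024
grasp_force: 59.8
```

Emit:
servo_tool(moves=[0, 0, -2, 0, 0, 0, 0, 0, -4, 0, 0, 0, 0, 0, -6, 0, 0, 0, 0, 0, -8, 0, 0, 0, 0, 0, -9, 0, 0, 0])

```text
clock: 24.9
position: [0.5212, 0.3746, 0.01]
tcp_rot: [[-0.097, 0.995, 0.001], [0.995, 0.097, 0.001], [0.001, 0.001, -1.0]]
contact_force: [-1.2, -0.6, 12.9]
opening: 0.0241
grasp_force: 61.7
```

```bash
python3 st.py
```

```text
t24.90 pos [521.2 374.6  10. ] yaw 5.5 tilt [0.05 0.04] F [-1.2 -0.6 12.9] open 24.1 grip 62 q [-0.37  0.68 -0.48  1.8   0.43  0.76 -0.98]
```

Touching down at 13 N: release, lift clear and check.

Emit:
servo_tool(moves=[0, 0, 0, 0, 0, 0, 0, 0, 0, 0, 0, 0, 0, 0, 0, 0, 0, 0, 0, 0, 0, 0, 0, 0], claw=0.1)

```text
clock: 25.23
position: [0.5209, 0.3745, 0.0095]
tcp_rot: [[-0.097, 0.995, 0.0], [0.995, 0.097, 0.0], [0.0, 0.0, -1.0]]
contact_force: [-0.1, 0.4, -0.5]
opening: 0.0387
grasp_force: 0.0
```

Emit:
servo_tool(moves=[0, 0, 10, 0, 0, 0, 0, 0, 30, 0, 0, 0, 0, 0, 60, 0, 0, 0, 0, 0, 90, 0, 0, 0, 0, 0, 120, 0, 0, 0])

```text
clock: 25.65
position: [0.5205, 0.3744, 0.1313]
tcp_rot: [[-0.097, 0.995, -0.0], [0.995, 0.097, 0.0], [0.0, -0.0, -1.0]]
contact_force: [0.6, 1.3, -0.2]
opening: 0.0383
grasp_force: 0.0
```

Emit:
servo_tool(moves=[0, -36, 15, 0, 0, 0, 0, -72, 30, 0, 0, 0, 0, -108, 45, 0, 0, 0, 0, -144, 60, 0, 0, 0, 0, -180, 80, 0, 0, 0])

```text
clock: 26.07
position: [0.52, 0.1927, 0.2101]
tcp_rot: [[-0.097, 0.995, -0.001], [0.995, 0.097, -0.0], [-0.0, -0.001, -1.0]]
contact_force: [1.1, 0.4, 0.0]
opening: 0.0381
grasp_force: 0.0
```

Emit:
servo_tool(moves=[0, -36, 0, 0, 0, 0, 0, -72, 0, 0, 0, 0, 0, -108, 0, 0, 0, 0, 0, -144, 0, 0, 0, 0, 0, -150, 0, 0, 0, 0])

```text
clock: 26.48
position: [0.5205, 0.0381, 0.2099]
tcp_rot: [[-0.091, 0.996, 0.0], [0.996, 0.091, -0.002], [-0.002, -0.0, -1.0]]
contact_force: [0.7, -0.2, -0.7]
opening: 0.0385
grasp_force: 0.0
```

Emit:
servo_tool(moves=[0, 0, 0, 0, 0, 0, 0, 0, 0, 0, 0, 0, 0, 0, 0, 0, 0, 0])

```text
clock: 26.73
position: [0.5208, 0.0458, 0.2097]
tcp_rot: [[-0.098, 0.995, 0.0], [0.995, 0.098, 0.001], [0.0, 0.0, -1.0]]
contact_force: [0.8, -0.5, -0.6]
opening: 0.0381
grasp_force: 0.0
```

```bash
python3 - <<'E'
from st import *
import cv2
for n in("top","scene"): cv2.imwrite(f"pics/{n}9.png",get_image(n))
E
```

```text
t26.73 pos [520.8  45.8 209.7] yaw 5.6 tilt [0.03 0.03] F [ 0.8 -0.5 -0.6] open 38.1 grip 0 q [ 0.24  0.24 -0.51  1.94  0.14  0.99 -0.24]
```

View pics/top9.png

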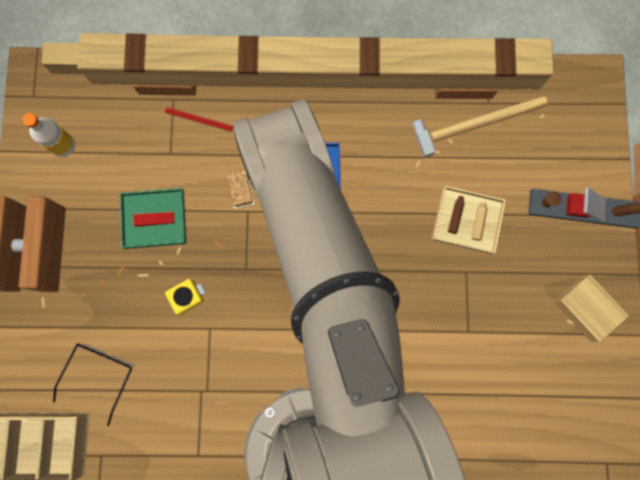

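View pics/scene9.png

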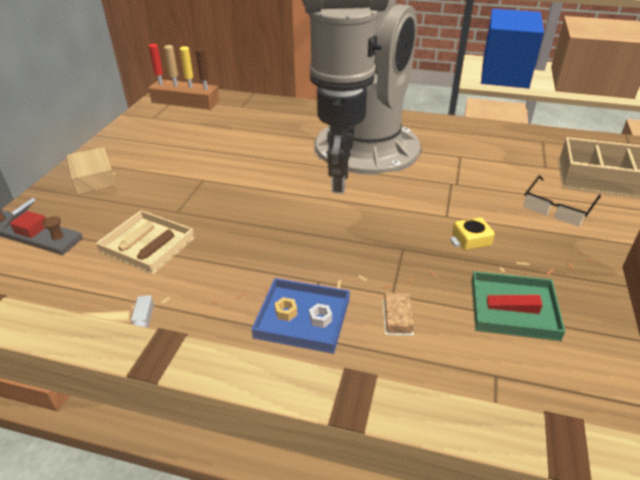

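The pegs (top view (456,215) and (480,222)), the nuts (scene view (286,308) and (320,315)) and the wedge (top view (154,219)) all lie flat in their trays. The tape measure (184,295) and sander (241,188) have not moved.

```bash
python3 -c "
from rig import *
print(close_job())"
```

```text
the job is handed in; nothing more can be done
None
```

The job is handed in: both pegs are in the plywood tray, both nuts in the blue tray and the wedge in the green tray, all lying flat in the final pictures, with the tape measure and sanding block where they were, in about 27 s of robot time.

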